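# Clip the test weight into the spring balance's snap hook

## Task

Clip the test weight onto the snap hook of the bench spring balance: take it by the flat sides of its bail, bring the crossbar over the hook's nose and press it down on the sprung gate until it drops into the hook and the gate snaps shut above it. Then tug it upwards against the shut gate with about 9 N to prove that the gate holds, and lower it and let go, so that the weight hangs still from the hook. The balance is delicate: never let weight and hook bear on each other with more than 13 N, and do not disturb the other things on the bench.

Things in the scene. Friction and masses are not known exactly. Their poses are not given: they have to be found in the camera images.
- weight_bar (a point): Middle of the crossbar of the weight's rigid steel bail: a round rod, 7 mm diameter, along this point's y; z up. It is 78 mm above the weight's underside, 56 mm above its disc, and joins two upright flat legs (12 mm along x, 5 mm along y, outer faces 54 mm apart, inner faces 44 mm; tops 4 mm above this point). Grip the legs' outer faces, just below the crossbar.
- weight_center (a point): Centre of the test weight, on its axis, 41 mm above its underside: a dark steel disc, 60 mm diameter, 22 mm high, standing flat, with the bail on top. 0.26 to 0.40 kg. Axes as weight_bar. The opening under the crossbar is 44 mm wide and 52 mm high.
- hook_seat (a point): Where the crossbar's centre lies at the bottom of the steel hook's bowl; moves with the hook; 169 mm above the bench when empty. x points from the hook to the column, y across the hook, z up: bring the crossbar along y. The hook opens upwards, is 9 mm thick, its bowl 13 mm wide inside; its underside is 12.5 mm below here; its shank runs 30 mm above here from x = +22 mm to the column.
- nose_tip (a point): Top of the hook's nose, the round-ended outer arm (9 mm thick) on the robot's side of the mouth: 11 mm from hook_seat along -x and 27 mm above it. Axes as hook_seat. The crossbar must pass over it, then down just behind it.
- balance: The spring balance, bolted down: grey base plate 155x100 mm, 12 mm thick; origin on the bench, x towards the column, z up. Its aluminium column (front face 52 mm from the origin along +x, 40 mm wide, top 217 mm high) guides a red carriage that carries the hook towards -x, 12 mm from the origin.
- carriage (a joint): Travel of the sprung red carriage that carries the hook, m: 0 at its empty rest mark, which is also its upper stop; positive downwards; lower stop at +0.050. It gives softly downwards under load (5 to 10 mm with the weight alone hanging, 40 mm at 13 N). Upwards it is at its stop, and the hook itself hardly gives (half a millimetre for 8 N).
- gate (a joint): Angle of the brass sprung gate from its own rest, rad: 0 shut, grows as it swings down and in. Pivot at the shank, 17 mm from hook_seat along +x, 24 to 30 mm above it. A bar pressed down at x = -2 mm (on the nose's side) passes its tip at 0.3 to 0.6 rad, then it snaps to 0 and the relieved carriage springs up 6 mm or more. It cannot swing up.
- hook: The hook with its gate; axes as hook_seat; origin 3 mm above hook_seat. The gate does not open under the weight alone: 6 to 12 N down must press on it, and the carriage meanwhile gives way some 15 to 35 mm. The gate's pivot is worn: its height differs from hook to hook, so a lifted bar meets its underside anywhere from 9 to 16 mm above hook_seat. Feel for it.
- tape_measure: Bystander, leave alone: red and black tape measure, 61x86x38 mm; origin at the centre of its underside.
- sanding_block: Bystander, leave alone: brown cork sanding block, 64x102x29 mm; origin at the centre of its underside.
- wood_block: Bystander, leave alone: plain wooden block, 45x120x45 mm; origin at the centre of its underside.
- screwdriver_flat: Bystander, leave alone: screwdriver with a red handle, 28x220x26 mm; origin at the centre of its underside.
There are look-alikes about, which are no part of the job. What is shaped like the part that bears weight_bar but orange or purple is not meant.

How it is judged:
By the outcome, as a careful person would: the job done as asked, in the order asked, and still so for the second after the job is handed in, with the robot touching nothing.
It also fails if it takes over 61 s, if anything falls off the work surface, if the arm or the gripper's body presses on something with over 40 N, if the wrist force passes 120 N, or if a joint passes its speed limit or range.

## Robot

A 6-joint arm with a two-finger parallel gripper is mounted at the origin on a cart in front of the work surface, level with it; the furniture and walls round the work are solid. World frame = base frame: x ahead of the robot, y to its left, z up, the work surface at z = 0. Lengths are in m, angles in degrees, forces in N, time in s.
With the tool pointing down it reaches from about 0.35 to 0.875 m from the base axis. Payload 4.2 kg.
Tool frame: the origin (TCP) lies midway between the tips of the shut fingers; the grasp point (between the pads) lies 19 mm behind it; z points along the fingers, y is the line along which they close (so a half turn about z gives the same grasp; the last joint's range is limited). The gripper opens to 85 mm and grips with 20 to 120 N. Pads are 22 mm wide; open, the fingers measure 114 mm over their backs; the gripper's body (76 mm by 85 mm) begins 54 mm behind the grasp point. The pads swing forward as they close: fully open they stand 13 mm farther back than shut.
Start: joints at [-57.204, 22.042, 0.453, 0, -68.411, -14.817], TCP at [0.193, -0.594, 0.231] pointing down, gripper open.
Joint ranges: [-179.83, 179.83], [-69.29, 118.12], [-61.27, 80.66], [-181.25, 117.63], [-171.15, -9.14], [-177.46, 177.46]. Speed limits (degrees/s): [159.86, 159.86, 180, 180, 180, 180].

## Interface

Orientations are given as [roll, pitch, yaw] about the fixed x, y, z axes, in that order (R = Rz(yaw) Ry(pitch) Rx(roll)).
In Python, from cell import env gives the robot as it stands.
- The arm moves only by the tool arm_command, never from a script. Its argument "deltas" is a list of rows, each a list of 5 numbers: the finger opening in m, from 0 to 0.0854, then the shift along the tool's x, y, z in m, then the turn about the tool's z in rad. In form: [[hand, tx, ty, tz, spin], ...]. A call has 1 to 20 rows; each row is the pose to reach, as a shift and turn from the pose commanded when the call began, along the tool's axes at that moment; what a row does not reach only later rows make up. A row lasts 1/8 s, in which the tool goes at most 62.5 mm and 10.7 degrees, less where a joint would pass 70% of its speed; a pose out of reach is approached as far as the arm can. A call with a gripper value outside its range is refused whole. The fingers move at their own pace and stop on an object; "grip_force" is the grip in N (left out, the last holds). Time passes only in rows, so rows that repeat a pose let the fingers close. It gives the time, the measured TCP pose, the force, the opening and the grip force at its end, in the units of the state.
- env.state(): the state, without advancing time (a new reading comes with each control period).
- env.snapshot(name): name is "scene" or "top" or "wrist"; returns the picture (480x640x3 uint8, red, green, blue); there is no depth.
- env.camera_params(name): a dict with "intrinsics" (3x3 intrinsics, pixels), "T" (4x4, takes a point from camera to world coordinates); the wrist camera has in their place "hand_eye" (4x4, takes a point from camera to tool coordinates, whose origin is the TCP and whose axes are the flange's). Camera axes: x right, y up, looking along -z (the intrinsics and any distortion apply to the point x, -y, -z); pixel columns grow to the right and rows downward; lengths in m; the calibration is good to about 2 mm. A picture is of the moment at which its call begins: read the wrist's pose just before it. camera_params takes no time and is no camera call.
- env.close_job(): hands the job in; it is judged then, once.
The state is a dict: "time": time; "joint_positions": joint angles; "joint_velocities": joint speeds; "tau": joint torques, N m; "tcp_pos": TCP position; "eef_rot": TCP orientation; "ft_force": force on the tool from outside, world axes, zero at the start; "ft_torque": the same for the moment, N m; "gripper_width": finger opening in m; "finger_force": force on a finger pad.
Only numpy, scipy, OpenCV 4.12 (cv2) and the standard library are available. Lean on these libraries where they do the work, as an engineer would, in place of code of your own. Each camera call takes 0.05 s, during which the arm holds its last target. There are 200 camera calls.

## Working session

There is one attempt and no reset: what is moved stays moved. The work goes in short steps, Python scripts to look and compute and a tool call to move; the robot and the scene stay as the last step left them, time stands still between calls to the robot, and variables do not carry over. Pictures are saved under pics/ and viewed, at most 10 in all, crops included, and the job is handed in when it is done.

Besides the shell and the picture viewer there is one more tool, called after "Emit:" as name([rows], argument=value, ...), one row to a line, values as JSON. arm_command: Moves the arm, as the interface text tells. Its arguments: {"type":"object","properties":{"deltas":{"type":"array","items":{"type":"array","items":{"type":"number"}}},"grip_force":{"type":"number"}},"required":["deltas"]}

```bash
mkdir -p pics; ls; python3 - <<'E'
from cell import env
import cv2,numpy as np
np.set_printoptions(precision=4,suppress=True)
s=env.state();print(s)
for n in("scene","top","wrist"):
    print(n,env.camera_params(n))
a=env.snapshot("scene");b=env.snapshot("top")
cv2.imwrite("pics/scene.png",a[:,:,::-1]);cv2.imwrite("pics/top.png",b[:,:,::-1])
E
```

```text
pics
{'time': 0.0, 'joint_positions': array([-57.2031,  22.0912,   0.3799,  -0.029 , -68.4123, -14.817 ]), 'joint_velocities': array([ 0.0713, -0.0409,  0.1326,  0.0421, -0.0083,  0.1588]), 'tau': array([ -0.0001, -39.2285,  18.8398,   4.1863,  -0.0047,   0.    ]), 'tcp_pos': array([ 0.1928, -0.5939,  0.2302]), 'eef_rot': array([ 179.8736,   -0.0056, -162.0308]), 'ft_force': array([ 0.0807, -0.0349,  0.3778]), 'ft_torque': array([0.0233, 0.016 , 0.0253]), 'finger_force': 0.0, 'gripper_width': 0.0850867911407894}
scene {'intrinsics': array([[514.77  ,   0.    , 315.2037],
       [  0.    , 514.77  , 237.0845],
       [  0.    ,   0.    ,   1.    ]]), 'T': array([[-0.5089,  0.4662, -0.7237, -0.4104],
       [-0.8606, -0.2559,  0.4403,  0.7345],
       [ 0.0201,  0.8469,  0.5314,  0.8507],
       [ 0.    ,  0.    ,  0.    ,  1.    ]])}
top {'intrinsics': array([[489.1657,   0.    , 323.9831],
       [  0.    , 489.1657, 236.4766],
       [  0.    ,   0.    ,   1.    ]]), 'T': array([[-0.212 ,  0.939 , -0.2708,  0.1024],
       [-0.9773, -0.2041,  0.0575,  0.2497],
       [-0.0012,  0.2768,  0.9609,  1.5975],
       [ 0.    ,  0.    ,  0.    ,  1.    ]])}
wrist {'intrinsics': array([[341.8689,   0.    , 322.384 ],
       [  0.    , 341.8689, 240.0682],
       [  0.    ,   0.    ,   1.    ]]), 'hand_eye': array([[-0.0007,  0.9551,  0.2962,  0.0753],
       [ 1.    ,  0.0005,  0.001 ,  0.0006],
       [ 0.0008,  0.2962, -0.9551, -0.1422],
       [ 0.    ,  0.    ,  0.    ,  1.    ]])}
```

View pics/scene.png

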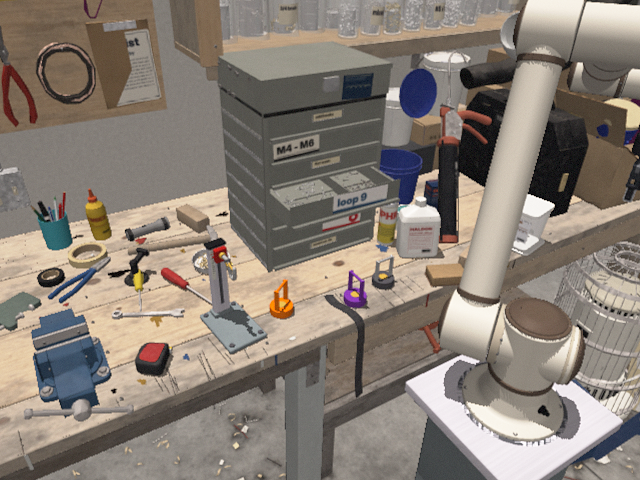

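View pics/top.png

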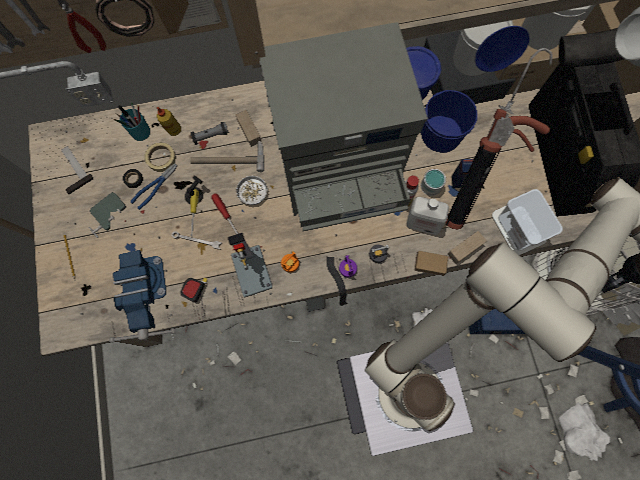

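Candidates for the weight in the scene picture are orange (282,300), purple (355,288) and dark steel (383,273). I choose the dark steel one, which is at (379,253) in top. The balance is at (225,290) in scene and (248,265) in top. I'll check with a close crop.

```bash
python3 - <<'E'
import cv2,numpy as np
a=cv2.imread("pics/scene.png");b=cv2.imread("pics/top.png")
def c(i,x,y,w,h): return cv2.resize(i[y:y+h,x:x+w],(400,300),interpolation=cv2.INTER_CUBIC)
o=np.vstack([np.hstack([c(a,345,245,80,60),c(a,180,230,160,120)]),np.hstack([c(b,340,225,80,60),c(b,210,220,100,75)])])
cv2.imwrite("pics/crop1.png",o)
E
```

```text
(no output)
```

View pics/crop1.png

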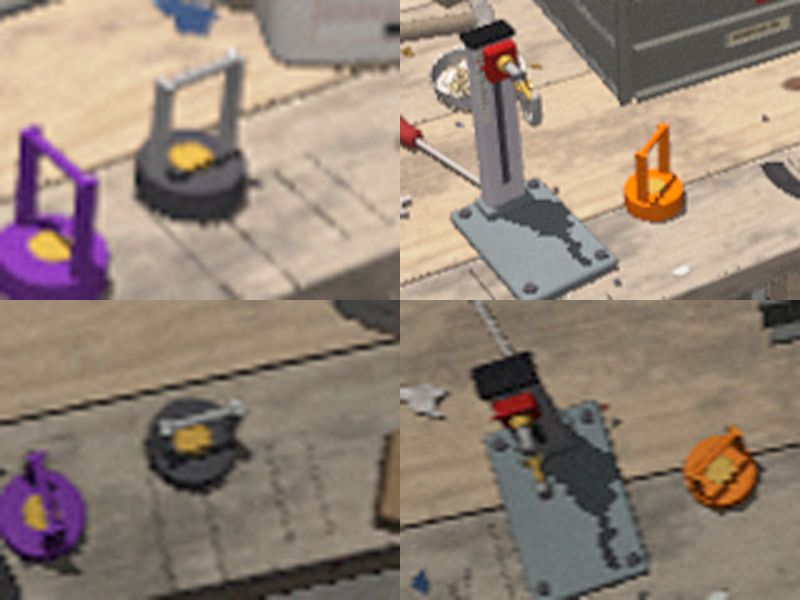

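The dark steel weight is confirmed. Its bail tops are at scene (377,262)/(392,256) and top (373.6,250)/(387.6,246.6). The base plate corners are readable in both views.

```bash
cat > h.py <<'E'
from cell import env
import numpy as np,cv2
from scipy.spatial.transform import Rotation as Ro
np.set_printoptions(precision=4,suppress=True)
def cam(n):
    p=env.camera_params(n)
    if n!="wrist": return p["intrinsics"],p["T"]
    s=env.state();M=np.eye(4);M[:3,:3]=Ro.from_euler("xyz",s["eef_rot"],degrees=True).as_matrix();M[:3,3]=s["tcp_pos"]
    return p["intrinsics"],M@p["hand_eye"]
def plane(KT,uv,z):
    K,T=KT;d=T[:3,:3]@np.array([(uv[0]-K[0,2])/K[0,0],-(uv[1]-K[1,2])/K[1,1],-1]);c=T[:3,3]
    return c+d*(z-c[2])/d[2]
def proj(KT,P):
    K,T=KT;q=T[:3,:3].T@(np.asarray(P)-T[:3,3]);return np.array([K[0,2]+K[0,0]*q[0]/-q[2],K[1,2]-K[1,1]*q[1]/-q[2]])
E
python3 - <<'E'
from h import *
S=cam("scene");T=cam("top")
print("bail",[plane(S,p,.082) for p in[(377.2,262),(392.2,256)]],[plane(T,p,.082) for p in[(373.6,250),(387.6,246.6)]])
s=np.array([plane(S,p,.012) for p in[(200.8,314.8),(236,301.2),(267.2,333.2),(231.2,349.2)]]);t=np.array([plane(T,p,.012) for p in[(231.75,255),(259.5,245.5),(272,287),(243.75,294.25)]])
for q in(s,t):
    print(q,q.mean(0));d=q[:2].mean(0)-q[2:].mean(0);print(np.hypot(*d[:2]),np.degrees(np.arctan2(d[1],d[0])))
print("nose",plane(T,(245.75,267.5),.196))
E
```

```text
bail [array([0.4525, 0.0177, 0.082 ]), array([ 0.4557, -0.0343,  0.082 ])] [array([0.4518, 0.0135, 0.082 ]), array([ 0.4532, -0.033 ,  0.082 ])]
[[0.558  0.4687 0.012 ]
 [0.5645 0.3728 0.012 ]
 [0.4194 0.3558 0.012 ]
 [0.412  0.4498 0.012 ]] [0.4885 0.4118 0.012 ]
0.146636300554555 7.035131507603375
[[0.5517 0.4693 0.012 ]
 [0.5643 0.373  0.012 ]
 [0.417  0.3578 0.012 ]
 [0.4131 0.4522 0.012 ]] [0.4865 0.4131 0.012 ]
0.14387476114290804 6.434531387346156
nose [0.4536 0.4098 0.196 ]
```

```bash
python3 - <<'E'
from h import *
S=cam("scene");T=cam("top")
print("bottle",plane(S,(418,252),0),plane(T,(428,232),0.0),plane(T,(408,222),0.)); print("tray",plane(T,(515,247),0.0),plane(S,(530,248),0.))
print("purple",plane(T,(347,268),.022),plane(S,(355,298),0)); print("cork",plane(T,(418,265),0.),plane(S,(425,275),.029))
s=env.state();R=Ro.from_euler("xyz",s["eef_rot"],degrees=True).as_matrix()
print(R.T@(np.array([.4535,-.009,.18])-s["tcp_pos"]))
E
```

```text
bottle [ 0.5275 -0.1975  0.    ] [ 0.4928 -0.1955  0.    ] [ 0.5419 -0.1382  0.    ]
tray [ 0.3795 -0.4682  0.    ] [ 0.3781 -0.5139  0.    ]
purple [0.4248 0.1043 0.022 ] [0.4391 0.0911 0.    ]
cork [ 0.3889 -0.1319  0.    ] [ 0.3992 -0.1087  0.029 ]
[-0.4285  0.4759  0.0512]
```

Emit:
arm_command([
  [0.08, -0.04, 0.045, 0, 0.03],
  [0.08, -0.08, 0.09, 0, 0.06],
  [0.08, -0.12, 0.135, 0, 0.09],
  [0.08, -0.16, 0.18, 0, 0.12],
  [0.08, -0.2, 0.225, 0, 0.15],
  [0.08, -0.24, 0.27, 0, 0.18],
  [0.08, -0.28, 0.315, 0, 0.21],
  [0.08, -0.32, 0.36, 0, 0.24],
  [0.08, -0.36, 0.4, 0, 0.269],
  [0.08, -0.395, 0.44, 0.01, 0.269],
  [0.07, -0.42, 0.466, 0.03, 0.269],
  [0.07, -0.4285, 0.476, 0.05, 0.269],
  [0.07, -0.4285, 0.476, 0.05, 0.269],
  [0.07, -0.4285, 0.476, 0.05, 0.269],
])

```text
time: 1.85
tcp_pos: [0.4536, -0.0098, 0.1818]
eef_rot: [-180.0, 0.0, -177.4]
ft_force: [0.5, 0.5, -0.1]
gripper_width: 0.0695
finger_force: 0.0
```

```bash
python3 - <<'E'
from h import *
s=env.state();print(s["tcp_pos"],s["eef_rot"],s["time"])
W=cam("wrist");w=env.snapshot("wrist");cv2.imwrite("pics/w1.png",w[:,:,::-1])
print(proj(W,(.4535,-.009,.082)))
E
```

```text
[ 0.4536 -0.0098  0.1818] [-179.9899    0.024  -177.4425] 1.85
[322.9742 240.322 ]
```

View pics/w1.png

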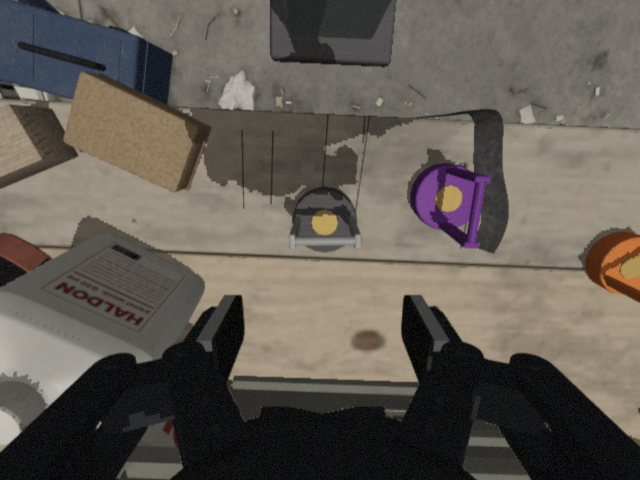

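The wrist image shows the steel bail tops at (294,241) and (356,241), so its centre is (325,241). That is square to the fingers and about 1.5 mm to +y. I'll descend and grip.

Emit:
arm_command([
  [0.07, 0, 0.002, 0.03, 0],
  [0.07, 0, 0.002, 0.07, 0],
  [0.07, 0, 0.002, 0.11, 0],
  [0.07, 0, 0.002, 0.13, 0],
  [0.07, 0, 0.002, 0.138, 0],
  [0.07, 0, 0.002, 0.138, 0],
  [0.04, 0, 0.002, 0.138, 0],
  [0.04, 0, 0.002, 0.138, 0],
  [0.04, 0, 0.002, 0.138, 0],
  [0.04, 0, 0.002, 0.138, 0],
], grip_force=60)

```text
time: 3.15
tcp_pos: [0.4545, -0.0074, 0.0447]
eef_rot: [180.0, 0.2, -177.4]
ft_force: [0.4, -1.9, 6.1]
gripper_width: 0.0531
finger_force: 62.7
```

Emit:
arm_command([
  [0.04, 0, 0, -0.01, 0],
  [0.04, 0, 0, -0.03, 0],
  [0.04, 0, 0, -0.06, 0],
  [0.04, 0, 0, -0.1, 0],
  [0.04, 0, 0, -0.14, 0],
  [0.04, 0, 0, -0.155, 0],
  [0.04, 0, 0, -0.155, 0],
])

```text
time: 4.03
tcp_pos: [0.4536, -0.0071, 0.1995]
eef_rot: [179.9, 0.2, -177.4]
ft_force: [-0.7, -0.0, -4.0]
gripper_width: 0.0528
finger_force: 63.6
```

```bash
python3 - <<'E'
from h import *
s=env.state();print(s["tcp_pos"],s["ft_force"],s["gripper_width"])
S=cam("scene");T=cam("top")
print("cab",plane(S,(272,267),0),plane(T,(304,228),.1),plane(S,(224,225),0)); 
R=Ro.from_euler("xyz",s["eef_rot"],degrees=True).as_matrix()
for p in [(.525,.416,.32),(.42,.25,.30)]: print(R.T@(np.array(p)-s["tcp_pos"]))
E
```

```text
[ 0.4536 -0.0071  0.1995] [-0.6814 -0.0052 -3.9978] 0.05277391110775732
cab [0.6696 0.2186 0.    ] [0.5656 0.2166 0.1   ] [0.9517 0.2493 0.    ]
[-0.0905  0.4197 -0.1196]
[ 0.0218  0.2585 -0.1002]
```

The weight is held (about 4 N). I'll transit high to a viewing point beyond the hook, clear of the cabinet drawer.

Emit:
arm_command([
  [0.04, 0.003, 0.02, -0.02, 0],
  [0.04, 0.008, 0.06, -0.05, 0],
  [0.04, 0.013, 0.11, -0.08, 0],
  [0.04, 0.018, 0.16, -0.1, -0.02],
  [0.04, 0.02, 0.21, -0.11, -0.04],
  [0.04, 0.015, 0.26, -0.12, -0.06],
  [0.04, 0, 0.31, -0.12, -0.072],
  [0.04, -0.02, 0.35, -0.12, -0.072],
  [0.04, -0.045, 0.385, -0.12, -0.072],
  [0.04, -0.07, 0.408, -0.12, -0.072],
  [0.04, -0.085, 0.418, -0.12, -0.072],
  [0.04, -0.09, 0.42, -0.12, -0.072],
  [0.04, -0.09, 0.42, -0.12, -0.072],
  [0.04, -0.09, 0.42, -0.12, -0.072],
])

```text
time: 5.78
tcp_pos: [0.524, 0.4156, 0.3184]
eef_rot: [-180.0, -0.0, -173.3]
ft_force: [-0.2, 0.0, -2.3]
gripper_width: 0.0533
finger_force: 64.2
```

```bash
python3 - <<'E'
from h import *
s=env.state();print(s["tcp_pos"],s["eef_rot"],s["time"],s["ft_force"])
W=cam("wrist");np.save("W2.npy",W[1]);w=env.snapshot("wrist");cv2.imwrite("pics/w2.png",w[:,:,::-1])
for n,p in dict(nose=(.4647,.4093,.196),seat=(.4756,.4106,.169)).items():print(n,proj(W,p))
u,v=proj(W,(.47,.41,.19)).astype(int)
c=w[max(0,v-75):v+75,u-100:u+100];print(u-100,max(0,v-75));cv2.imwrite("pics/w2c.png",cv2.resize(c[:,:,::-1],None,fx=4,fy=4,interpolation=cv2.INTER_CUBIC))
E
```

```text
[0.524  0.4156 0.3184] [-179.9948   -0.0243 -173.3118] 5.775 [-0.198   0.0153 -2.2809]
nose [322.6917 155.9243]
seat [322.721 167.43 ]
222 87
```

View pics/w2c.png

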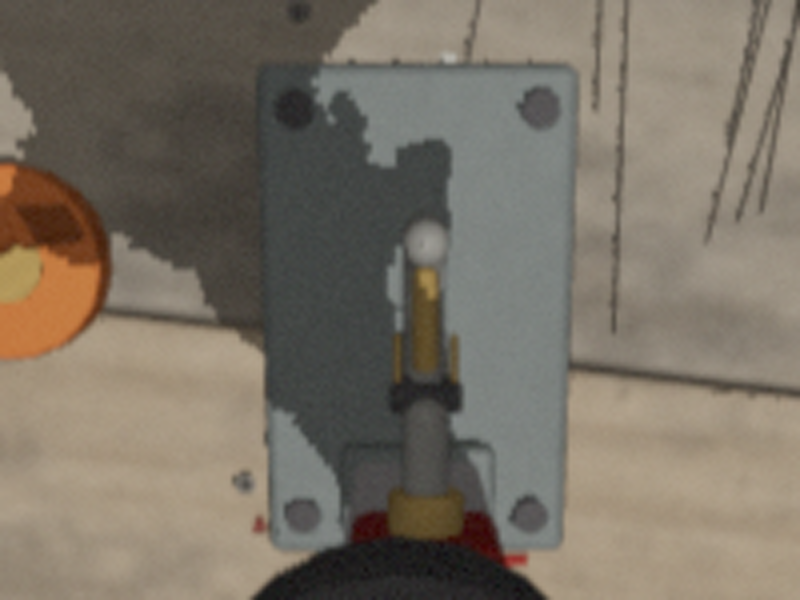

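The crop shows the nose ball at crop (426,240), which is px (328.5,147). Hook, gate and shank run exactly vertical in the image, so the yaw is already right.

```bash
python3 - <<'E'
from h import *
K=env.camera_params("wrist")["intrinsics"];W=(K,np.load("W2.npy"))
n=plane(W,(328.5,147),.1915);print("nose",n)
f=plane(W,(222+419/4,87+65/4),.012);b=plane(W,(222+417/4,87+547/4),.012);print(f,b,(f+b)/2,np.linalg.norm(f-b))
T=cam("top");S=cam("scene");print(proj(T,n),proj(S,n))
a=np.radians(6.7);x=np.array([np.cos(a),np.sin(a),0]);seat=n+.011*x;print("seat",seat)
s=env.state();print(s["ft_force"],s["time"])
R=Ro.from_euler("xyz",s["eef_rot"],degrees=True).as_matrix()
print("bar rel stage", R.T@((seat-.09*x)-s["tcp_pos"]))
E
```

```text
nose [0.4579 0.413  0.1915]
[0.4127 0.4082 0.012 ] [0.5637 0.4257 0.012 ] [0.4882 0.417  0.012 ] 0.15196214392669616
[244.6768 266.6538] [233.2608 269.784 ]
seat [0.4688 0.4142 0.1915]
[-0.1728 -0.5435 -2.3939] 5.825
bar rel stage [0.1451 0.005  0.1272]
```

Emit:
arm_command([
  [0.04, 0.03, 0.005, 0, 0],
  [0.04, 0.08, 0.005, 0, 0],
  [0.04, 0.125, 0.005, 0.02, 0],
  [0.04, 0.145, 0.005, 0.06, 0],
  [0.04, 0.145, 0.005, 0.1, 0],
  [0.04, 0.145, 0.005, 0.13, 0],
  [0.04, 0.145, 0.005, 0.145, 0],
  [0.04, 0.145, 0.005, 0.145, 0],
  [0.04, 0.145, 0.005, 0.145, 0],
])

```text
time: 6.95
tcp_pos: [0.3807, 0.4051, 0.1749]
eef_rot: [179.9, 0.1, -173.3]
ft_force: [-0.4, 0.4, -2.5]
gripper_width: 0.0527
finger_force: 64.1
```

```bash
python3 - <<'E'
from h import *
s=env.state();print(s["tcp_pos"],s["eef_rot"],s["time"],s["ft_force"])
W=cam("wrist");np.save("W3.npy",W[1]);w=env.snapshot("wrist");c=env.snapshot("scene")
print(env.state()["ft_force"])
o=np.hstack([cv2.resize(w[140:440,170:470],(400,400)),cv2.resize(c[210:310,180:280],(400,400),interpolation=cv2.INTER_CUBIC)])
cv2.imwrite("pics/w3.png",o[:,:,::-1])
n=np.array([.4579,.413,.1915]);print(proj(W,n))
p=s["tcp_pos"]+[0,0,.033];print("bar exp",proj(W,p),proj(cam("scene"),p))
E
```

```text
[0.3807 0.4051 0.1749] [ 179.8696    0.1246 -173.2927] 6.95 [-0.3959  0.3577 -2.4885]
[-0.7651  0.3947 -2.8662]
[319.237  464.9914]
bar exp [321.2791 347.2324] [251.0864 281.4301]
```

View pics/w3.png

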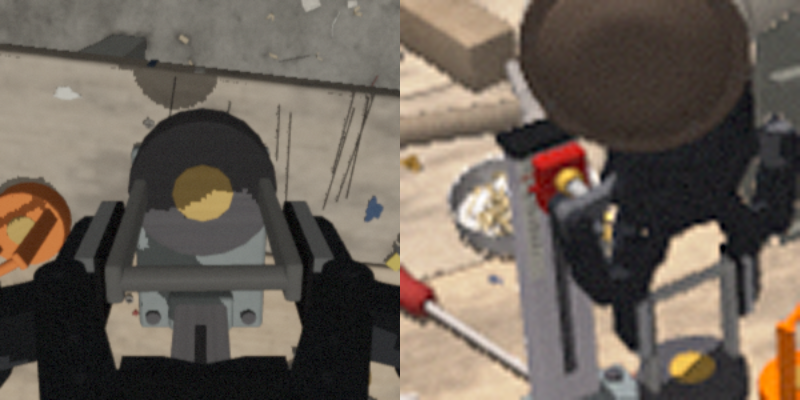

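The bar is at px (324,348), against (321,347) expected, so it sits centred in the grip at the assumed height. I'll insert horizontally over the nose now.

Emit:
arm_command([
  [0.04, -0.01, -0.001, 0.002, 0],
  [0.04, -0.025, -0.001, 0.002, 0],
  [0.04, -0.04, -0.001, 0.002, 0],
  [0.04, -0.055, -0.001, 0.002, 0],
  [0.04, -0.07, -0.001, 0.002, 0],
  [0.04, -0.08, -0.001, 0.002, 0],
  [0.04, -0.086, -0.001, 0.002, 0],
  [0.04, -0.0866, -0.001, 0.002, 0],
  [0.04, -0.0866, -0.001, 0.002, 0],
  [0.04, -0.0866, -0.001, 0.002, 0],
])

```text
time: 8.3
tcp_pos: [0.4658, 0.4134, 0.1715]
eef_rot: [180.0, 0.0, -173.3]
ft_force: [-0.5, -0.2, -2.6]
gripper_width: 0.0532
finger_force: 64.2
```

```bash
python3 - <<'E'
from h import *
s=env.state();print(s["tcp_pos"],s["eef_rot"],s["time"],s["ft_force"])
W=cam("wrist");w=env.snapshot("wrist");c=env.snapshot("scene")
print(env.state()["ft_force"])
n=np.array([.4579,.413,.1915]);print("nose",proj(W,n))
p=s["tcp_pos"]+[0,0,.033];print("bar exp",proj(W,p),proj(cam("scene"),p))
a=cv2.resize(w[290:390,260:390],(520,400),interpolation=cv2.INTER_CUBIC)
b=cv2.resize(c[240:310,200:249],(280,400),interpolation=cv2.INTER_CUBIC)
cv2.imwrite("pics/w4.png",np.hstack([a,b])[:,:,::-1])
E
```

```text
[0.4658 0.4134 0.1715] [ 179.9954    0.     -173.2818] 8.3 [-0.5202 -0.1508 -2.6276]
[ 0.8976  0.3282 -3.392 ]
nose [322.5841 310.7992]
bar exp [321.081  347.0615] [231.2735 263.1287]
```

View pics/w4.png

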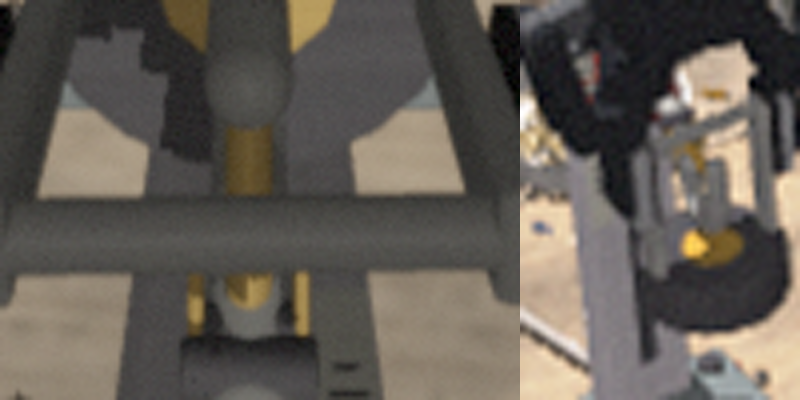

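Nose at px (322,311) as predicted and the bar is about 8.5 mm behind it. The fit is good, so I'll press down gently in small steps.

Emit:
arm_command([
  [0.04, -0.0005, 0, 0.003, 0],
  [0.04, -0.0005, 0, 0.006, 0],
  [0.04, -0.0005, 0, 0.009, 0],
  [0.04, -0.0005, 0, 0.012, 0],
  [0.04, -0.0005, 0, 0.015, 0],
  [0.04, -0.0005, 0, 0.015, 0],
  [0.04, -0.0005, 0, 0.015, 0],
])

```text
time: 9.28
tcp_pos: [0.4667, 0.4134, 0.1566]
eef_rot: [180.0, 0.0, -173.3]
ft_force: [-0.7, -0.7, -0.5]
gripper_width: 0.0532
finger_force: 64.2
```

Emit:
arm_command([
  [0.04, 0, 0, 0.002, 0],
  [0.04, 0, 0, 0.004, 0],
  [0.04, 0, 0, 0.006, 0],
  [0.04, 0, 0, 0.008, 0],
  [0.04, 0, 0, 0.008, 0],
  [0.04, 0, 0, 0.008, 0],
])

```text
time: 10.02
tcp_pos: [0.4667, 0.4135, 0.1485]
eef_rot: [180.0, 0.0, -173.3]
ft_force: [-0.5, -1.1, 1.5]
gripper_width: 0.053
finger_force: 64.5
```

Emit:
arm_command([
  [0.04, 0, 0, 0.002, 0],
  [0.04, 0, 0, 0.004, 0],
  [0.04, 0, 0, 0.006, 0],
  [0.04, 0, 0, 0.008, 0],
  [0.04, 0, 0, 0.008, 0],
  [0.04, 0, 0, 0.008, 0],
])

```text
time: 10.78
tcp_pos: [0.4668, 0.4135, 0.1406]
eef_rot: [180.0, 0.0, -173.3]
ft_force: [0.9, -0.5, 3.6]
gripper_width: 0.053
finger_force: 64.7
```

Emit:
arm_command([
  [0.04, 0, 0, 0.002, 0],
  [0.04, 0, 0, 0.004, 0],
  [0.04, 0, 0, 0.005, 0],
  [0.04, 0, 0, 0.005, 0],
  [0.04, 0, 0, 0.005, 0],
])

```text
time: 11.4
tcp_pos: [0.4668, 0.4136, 0.1355]
eef_rot: [180.0, 0.0, -173.3]
ft_force: [1.2, -0.4, 5.0]
gripper_width: 0.0535
finger_force: 64.8
```

Emit:
arm_command([
  [0.04, 0, 0, 0.001, 0],
  [0.04, 0, 0, 0.002, 0],
  [0.04, 0, 0, 0.003, 0],
  [0.04, 0, 0, 0.004, 0],
  [0.04, 0, 0, 0.004, 0],
  [0.04, 0, 0, 0.004, 0],
])

```text
time: 12.15
tcp_pos: [0.4666, 0.4137, 0.1314]
eef_rot: [180.0, 0.0, -173.3]
ft_force: [0.9, -0.4, 6.0]
gripper_width: 0.0529
finger_force: 64.8
```

Emit:
arm_command([
  [0.04, 0, 0, 0.001, 0],
  [0.04, 0, 0, 0.002, 0],
  [0.04, 0, 0, 0.003, 0],
  [0.04, 0, 0, 0.004, 0],
  [0.04, 0, 0, 0.004, 0],
])

```text
time: 12.78
tcp_pos: [0.4664, 0.4137, 0.1275]
eef_rot: [180.0, -0.0, -173.3]
ft_force: [-0.3, -0.2, 6.3]
gripper_width: 0.0531
finger_force: 64.9
```

Emit:
arm_command([
  [0.04, 0, 0, 0.001, 0],
  [0.04, 0, 0, 0.002, 0],
  [0.04, 0, 0, 0.003, 0],
  [0.04, 0, 0, 0.003, 0],
  [0.04, 0, 0, 0.003, 0],
])

```text
time: 13.4
tcp_pos: [0.4663, 0.4137, 0.1246]
eef_rot: [180.0, -0.0, -173.3]
ft_force: [-1.3, 0.0, 6.7]
gripper_width: 0.0536
finger_force: 65.0
```

Emit:
arm_command([
  [0.04, 0, 0, 0.001, 0],
  [0.04, 0, 0, 0.002, 0],
  [0.04, 0, 0, 0.003, 0],
  [0.04, 0, 0, 0.003, 0],
  [0.04, 0, 0, 0.003, 0],
])

```text
time: 14.02
tcp_pos: [0.4662, 0.4136, 0.1216]
eef_rot: [180.0, -0.0, -173.3]
ft_force: [-0.8, 0.2, 6.9]
gripper_width: 0.0531
finger_force: 65.0
```

```bash
python3 - <<'E'
from h import *
s=env.state();print(s["tcp_pos"],s["eef_rot"],s["time"],s["ft_force"])
W=cam("wrist");w=env.snapshot("wrist");c=env.snapshot("scene")
p=s["tcp_pos"]+[0,0,.033];print("bar exp",proj(W,p),proj(cam("scene"),p))
a=cv2.resize(w[290:390,260:390],(520,400),interpolation=cv2.INTER_CUBIC)
b=cv2.resize(c[240:310,200:249],(280,400),interpolation=cv2.INTER_CUBIC)
cv2.imwrite("pics/w5.png",np.hstack([a,b])[:,:,::-1])
E
```

```text
[0.4662 0.4136 0.1216] [ 179.9814   -0.0245 -173.2949] 14.025 [-0.8114  0.1705  6.8682]
bar exp [321.1028 347.0286] [232.581  281.4566]
```

View pics/w5.png

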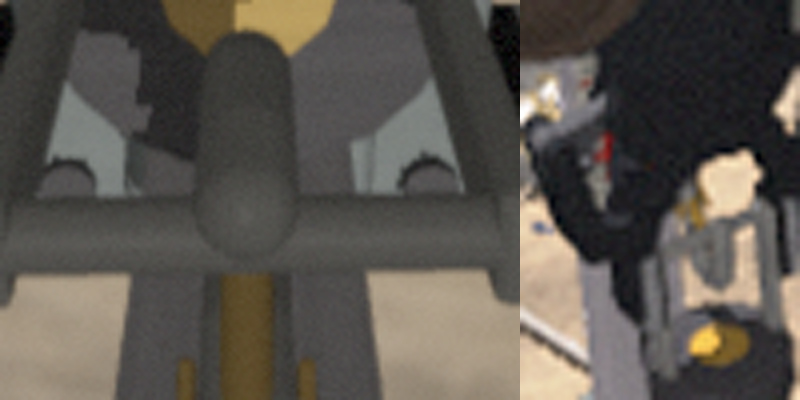

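The picture shows the nose ball at px (322,342), now in front of the bar. The bar is down behind the nose, with the gate swung about 0.5 rad and close to passing. I'll continue pressing.

Emit:
arm_command([
  [0.04, 0, 0, 0.001, 0],
  [0.04, 0, 0, 0.002, 0],
  [0.04, 0, 0, 0.003, 0],
  [0.04, 0, 0, 0.003, 0],
  [0.04, 0, 0, 0.003, 0],
])

```text
time: 14.75
tcp_pos: [0.4669, 0.4135, 0.1182]
eef_rot: [180.0, 0.0, -173.3]
ft_force: [1.4, 0.8, 3.1]
gripper_width: 0.0531
finger_force: 64.8
```

The force fell from 6.9 to 3.1 N, so the gate snapped and the bar is seated. Now I'll raise it slowly until it is free of the seat.

Emit:
arm_command([
  [0.04, 0, 0, -0.003, 0],
  [0.04, 0, 0, -0.006, 0],
  [0.04, 0, 0, -0.009, 0],
  [0.04, 0, 0, -0.012, 0],
  [0.04, 0, 0, -0.015, 0],
  [0.04, 0, 0, -0.018, 0],
  [0.04, 0, 0, -0.021, 0],
  [0.04, 0, 0, -0.022, 0],
  [0.04, 0, 0, -0.022, 0],
  [0.04, 0, 0, -0.022, 0],
])

```text
time: 16.0
tcp_pos: [0.4662, 0.4132, 0.1399]
eef_rot: [-180.0, -0.1, -173.3]
ft_force: [0.1, 0.0, -4.0]
gripper_width: 0.0531
finger_force: 64.3
```

```bash
python3 - <<'E'
from h import *
f=[]
for i in range(8):
    f.append(env.state()["ft_force"][2]); env.snapshot("top")
print(np.array(f),np.mean(f),env.state()["tcp_pos"],env.state()["time"])
E
```

```text
[-3.9514 -2.4959 -2.414  -3.2801 -3.0691 -2.5001 -2.7368 -2.6721] -2.889926567800029 [0.4666 0.4134 0.1403] 16.4
```

Hanging free, the baseline is about −2.75 N. I'll feel for the gate's underside; the tug target is about −11.7 N.

Emit:
arm_command([
  [0.04, 0, 0, -0.001, 0],
  [0.04, 0, 0, -0.002, 0],
  [0.04, 0, 0, -0.003, 0],
  [0.04, 0, 0, -0.003, 0],
  [0.04, 0, 0, -0.003, 0],
])

```text
time: 17.02
tcp_pos: [0.4666, 0.4134, 0.1433]
eef_rot: [-180.0, -0.0, -173.3]
ft_force: [-0.4, -0.2, -3.4]
gripper_width: 0.0531
finger_force: 64.3
```

Emit:
arm_command([
  [0.04, 0, 0, -0.0005, 0],
  [0.04, 0, 0, -0.001, 0],
  [0.04, 0, 0, -0.001, 0],
])

```text
time: 17.4
tcp_pos: [0.4666, 0.4134, 0.1443]
eef_rot: [180.0, 0.0, -173.3]
ft_force: [-0.4, 0.4, -2.3]
gripper_width: 0.0531
finger_force: 64.3
```

Emit:
arm_command([
  [0.04, 0, 0, -0.0003, 0],
  [0.04, 0, 0, -0.0006, 0],
  [0.04, 0, 0, -0.0006, 0],
])

```text
time: 17.77
tcp_pos: [0.4666, 0.4134, 0.1449]
eef_rot: [180.0, 0.0, -173.3]
ft_force: [0.3, 0.2, -2.2]
gripper_width: 0.0531
finger_force: 64.3
```

Emit:
arm_command([
  [0.04, 0, 0, -0.00025, 0],
  [0.04, 0, 0, -0.0005, 0],
  [0.04, 0, 0, -0.0005, 0],
])

```text
time: 18.15
tcp_pos: [0.4666, 0.4134, 0.1454]
eef_rot: [180.0, 0.0, -173.3]
ft_force: [-0.9, -0.2, -2.3]
gripper_width: 0.0528
finger_force: 64.3
```

Emit:
arm_command([
  [0.04, 0, 0, -0.00025, 0],
  [0.04, 0, 0, -0.0005, 0],
  [0.04, 0, 0, -0.0005, 0],
])

```text
time: 18.52
tcp_pos: [0.4667, 0.4134, 0.1459]
eef_rot: [180.0, 0.0, -173.3]
ft_force: [0.8, -0.4, -3.0]
gripper_width: 0.0533
finger_force: 64.3
```

Emit:
arm_command([
  [0.04, 0, 0, -0.0003, 0],
  [0.04, 0, 0, -0.0005, 0],
  [0.04, 0, 0, -0.0005, 0],
])

```text
time: 18.9
tcp_pos: [0.4666, 0.4134, 0.1465]
eef_rot: [180.0, 0.0, -173.3]
ft_force: [1.4, 0.2, -2.4]
gripper_width: 0.0534
finger_force: 64.3
```

Emit:
arm_command([
  [0.04, 0, 0, -0.0003, 0],
  [0.04, 0, 0, -0.0006, 0],
  [0.04, 0, 0, -0.0006, 0],
])

```text
time: 19.27
tcp_pos: [0.4665, 0.4133, 0.1469]
eef_rot: [-180.0, -0.0, -173.3]
ft_force: [-0.8, 0.2, -3.4]
gripper_width: 0.0531
finger_force: 64.3
```

Emit:
arm_command([
  [0.04, 0, 0, -0.0003, 0],
  [0.04, 0, 0, -0.0003, 0],
  [0.04, 0, 0, -0.0003, 0],
])

```text
time: 19.65
tcp_pos: [0.4665, 0.4133, 0.1471]
eef_rot: [-180.0, -0.0, -173.3]
ft_force: [0.0, 0.6, -4.2]
gripper_width: 0.0533
finger_force: 64.2
```

Contact with the gate is felt (tcp lags, force growing).

Emit:
arm_command([
  [0.04, 0, 0, -0.0002, 0],
  [0.04, 0, 0, -0.0004, 0],
  [0.04, 0, 0, -0.0004, 0],
])

```text
time: 20.02
tcp_pos: [0.4665, 0.4133, 0.1474]
eef_rot: [-180.0, -0.0, -173.3]
ft_force: [0.4, 1.0, -5.6]
gripper_width: 0.0534
finger_force: 64.0
```

Emit:
arm_command([
  [0.04, 0, 0, -0.0004, 0],
  [0.04, 0, 0, -0.0008, 0],
  [0.04, 0, 0, -0.001, 0],
  [0.04, 0, 0, -0.001, 0],
])

```text
time: 20.52
tcp_pos: [0.4664, 0.4132, 0.1481]
eef_rot: [-180.0, -0.1, -173.3]
ft_force: [0.8, 1.0, -9.7]
gripper_width: 0.0533
finger_force: 64.6
```

Now about 7 N; 0.5 mm more.

Emit:
arm_command([
  [0.04, 0, 0, -0.0003, 0],
  [0.04, 0, 0, -0.0005, 0],
  [0.04, 0, 0, -0.0005, 0],
  [0.04, 0, 0, -0.0005, 0],
])

```text
time: 21.02
tcp_pos: [0.4663, 0.4132, 0.1486]
eef_rot: [-180.0, -0.1, -173.3]
ft_force: [1.7, 1.5, -14.0]
gripper_width: 0.053
finger_force: 65.3
```

```bash
python3 - <<'E'
from h import *
f=[]
for i in range(6):
    f.append(env.state()["ft_force"][2]); env.snapshot("top")
print(np.array(f),np.mean(f),env.state()["tcp_pos"],env.state()["time"])
E
```

```text
[-14.0478 -13.4154 -14.586  -14.2618 -15.3772 -15.9918] -14.613329466008354 [0.4663 0.4132 0.1487] 21.325
```

The force creeps up under hold, so I'm lowering at once, to below the seat point.

Emit:
arm_command([
  [0.04, 0, 0, 0.002, 0],
  [0.04, 0, 0, 0.004, 0],
  [0.04, 0, 0, 0.006, 0],
  [0.04, 0, 0, 0.008, 0],
  [0.04, 0, 0, 0.01, 0],
  [0.04, 0, 0, 0.01, 0],
  [0.04, 0, 0, 0.01, 0],
])

```text
time: 22.2
tcp_pos: [0.4667, 0.4135, 0.1393]
eef_rot: [180.0, 0.0, -173.3]
ft_force: [0.1, 0.1, -2.3]
gripper_width: 0.0531
finger_force: 66.4
```

```bash
python3 - <<'E'
from h import *
f=[]
for i in range(8):
    f.append(env.state()["ft_force"][2]); env.snapshot("top")
print(np.array(f),np.mean(f),env.state()["tcp_pos"],env.state()["time"])
E
```

```text
[-2.3038 -2.9338 -2.8461 -2.4598 -2.3577 -2.7274 -3.2984 -2.9919] -2.739872113834428 [0.4666 0.4134 0.1392] 22.6
```

Tug of 9+ N done and the gate held. Now I'll lower until the hook carries the weight (ft_z near 0), then release.

Emit:
arm_command([
  [0.04, 0, 0, 0.002, 0],
  [0.04, 0, 0, 0.004, 0],
  [0.04, 0, 0, 0.006, 0],
  [0.04, 0, 0, 0.008, 0],
  [0.04, 0, 0, 0.009, 0],
  [0.04, 0, 0, 0.009, 0],
  [0.04, 0, 0, 0.009, 0],
])

```text
time: 23.48
tcp_pos: [0.4667, 0.4135, 0.1304]
eef_rot: [180.0, 0.0, -173.3]
ft_force: [0.3, -0.3, -0.5]
gripper_width: 0.0531
finger_force: 66.7
```

```bash
python3 - <<'E'
from h import *
f=[]
for i in range(6):
    f.append(env.state()["ft_force"]); env.snapshot("top")
print(np.mean(f,0),env.state()["tcp_pos"],env.state()["time"])
E
```

```text
[ 0.2074 -0.2896 -0.2828] [0.4667 0.4135 0.1303] 23.775
```

Emit:
arm_command([
  [0.054, 0, 0, 0.001, 0],
  [0.056, 0, 0, 0.001, 0],
  [0.058, 0, 0, 0.001, 0],
  [0.061, 0, 0, 0.001, 0],
  [0.065, 0, 0, 0.001, 0],
  [0.07, 0, 0, 0.001, 0],
  [0.076, 0, 0, 0.001, 0],
  [0.078, 0, 0, 0.001, 0],
  [0.078, 0, 0, 0.001, 0],
])

```text
time: 24.9
tcp_pos: [0.4666, 0.4134, 0.1292]
eef_rot: [-180.0, -0.0, -173.3]
ft_force: [-0.3, -0.1, -0.4]
gripper_width: 0.078
finger_force: 0.0
```

```bash
python3 - <<'E'
from h import *
s=env.state();print(s["time"],s["ft_force"])
w=env.snapshot("wrist")
cv2.imwrite("pics/w6.png",cv2.resize(w[240:440,190:450],(780,600),interpolation=cv2.INTER_CUBIC)[:,:,::-1])
E
```

```text
24.9 [-0.3133 -0.1024 -0.4212]
```

View pics/w6.png

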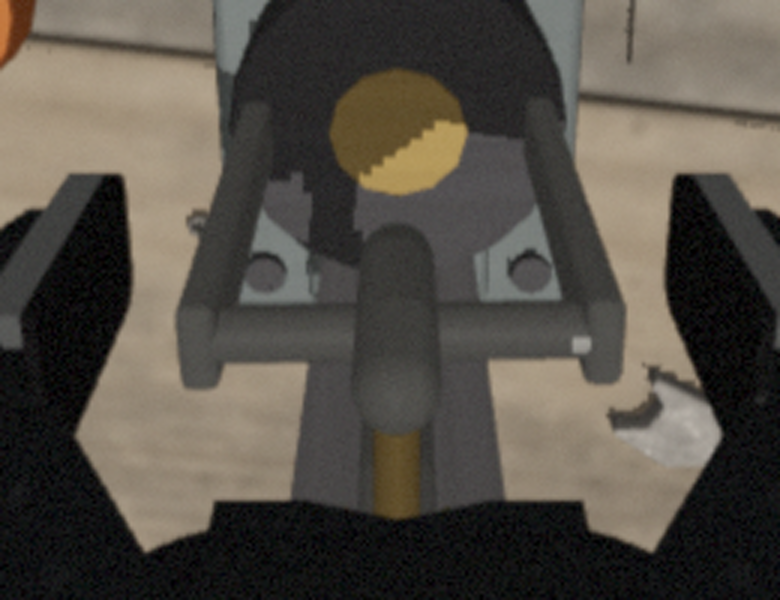

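The weight hangs in the hook with the bar low behind the nose (crop (395,335)). The gate is shut against the nose tip (395,435), and the fingers are clear on both sides. I'll retreat straight up.

Emit:
arm_command([
  [0.078, 0, 0, -0.005, 0],
  [0.078, 0, 0, -0.015, 0],
  [0.078, 0, 0, -0.03, 0],
  [0.078, 0, 0, -0.05, 0],
  [0.078, 0, 0, -0.08, 0],
  [0.078, 0, 0, -0.11, 0],
  [0.078, 0.01, 0, -0.14, 0],
  [0.078, 0.03, 0, -0.16, 0],
  [0.078, 0.04, 0, -0.17, 0],
  [0.078, 0.04, 0, -0.17, 0],
  [0.078, 0.04, 0, -0.17, 0],
  [0.078, 0.04, 0, -0.17, 0],
  [0.078, 0.04, 0, -0.17, 0],
  [0.078, 0.04, 0, -0.17, 0],
  [0.078, 0.04, 0, -0.17, 0],
  [0.078, 0.04, 0, -0.17, 0],
])

```text
time: 26.95
tcp_pos: [0.4269, 0.4087, 0.2992]
eef_rot: [180.0, 0.0, -173.3]
ft_force: [0.5, -0.1, -0.4]
gripper_width: 0.078
finger_force: 0.0
```

```bash
python3 - <<'E'
from h import *
s=env.state();print(s["time"],s["ft_force"])
w=env.snapshot("wrist").astype(int)
for i in range(8): env.snapshot("top")
w2=env.snapshot("wrist");print("moving px",(abs(w2-w).max(2)>60).sum())
cv2.imwrite("pics/w7.png",w2[:,:,::-1])
E
```

```text
26.95 [ 0.5117 -0.0548 -0.4266]
moving px 0
```

View pics/w7.png

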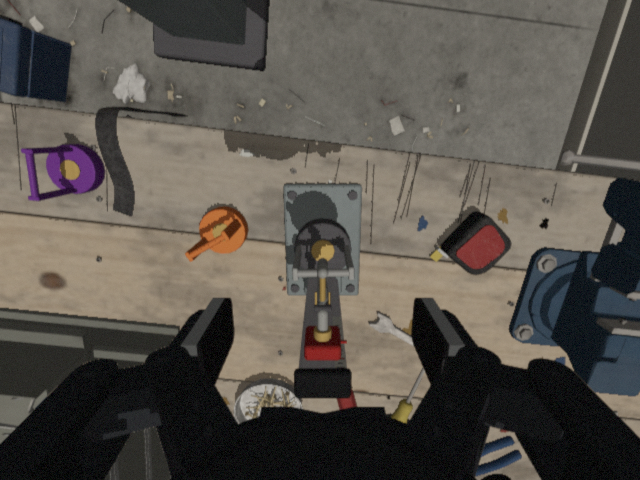

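The weight hangs still under the hook (323,255), the gate is shut, and the other things are undisturbed. Handing in.

```bash
python3 -c "
from cell import env
print(env.close_job())"
```

```text
the job is handed in; nothing more can be done
None
```

The weight hangs still on the hook with the gate shut, and the job is handed in at about 27 s; the gate held the tug, but the force crept past the intended 9 N to roughly 13 N at its peak (±0.5 N), so the 13 N limit may have been just touched.

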